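# Set the two notched stops of a scion cutting gauge

### The job

Set the scion cutting gauge for the next batch: move the blue stop and the red stop so that each sits fully home and upright in the notch in line with the bar of its own colour on the white card. The stops are captive and cannot pass each other, so lift each knob out of its notch, carry it along the comb, lower it into the new notch and let go; leave the bottle, jar, can and tape roll where they stand.

Things in the scene. Friction and masses are not known exactly. Their poses are not given: they have to be found in the camera images.
- gauge: Scion cutting gauge, fixed during a run: plywood board 160 x 370 x 12 mm carrying two notched comb plates, a wooden ledge with the card on the -x side (x = -58 to -22 mm, top at z = 58 mm) and a trough on the +x side. Origin on the bench under the middle of the slot between the plates; y along the comb, x across it, z up.
- comb (a point): Middle of the comb, at its top, 66 mm above the gauge's origin: two aluminium plates along y, 334 mm long, each 12 mm thick (|x| = 7 to 19 mm), from z = 44 to 66 mm, 14 mm slot between. Ten notches open upwards in both, 14 mm wide and 12 mm deep.
- first_notch (a point): Middle of the first notch, level with the comb's top, at gauge y = -126 mm. The ten notches are 28 mm apart: y = -126, -98, -70, -42, -14, 14, 42, 70, 98, 126 mm.
- trough (a point): Middle of the mouth of the steel V trough, which runs along y at gauge x = 38 to 86 mm and reaches 40 mm above the bench. Nothing lies in it.
- blue_stop: Blue stop, about 180 g, captive. Origin: centre of the underside of its flange (40 x 22 x 5 mm), which rests on the comb plates (66 mm above the bench) when home; axes as the gauge's. Under it a key (34 x 10 mm, 10 mm deep, round nose) sits in one notch of both plates; an 8 mm stem goes down the slot to a 32 x 22 x 8 mm foot, top at z = -44 mm. Always the stop nearer the -y end.
- blue_knob (a point): Centre of the top of the blue stop's knob: 24 mm along x, 18 mm along y, 41 mm tall, so from 5 to 46 mm above the stop's origin. Pull it up 10 mm from home to clear the teeth; the foot allows 22 mm at most. So lifted it slides along the comb. A blade (10 x 4 mm) reaches from the flange to gauge x = +63 mm, with a tab 26 mm down over the trough.
- red_stop: Red stop, about 180 g, captive. Origin: centre of the underside of its flange (40 x 22 x 5 mm), which rests on the comb plates (66 mm above the bench) when home; axes as the gauge's. Under it a key (34 x 10 mm, 10 mm deep, round nose) sits in one notch of both plates; an 8 mm stem goes down the slot to a 32 x 22 x 8 mm foot, top at z = -44 mm. Always the stop nearer the +y end.
- red_knob (a point): Centre of the top of the red stop's knob: 24 mm along x, 18 mm along y, 41 mm tall, so from 5 to 46 mm above the stop's origin. Pull it up 10 mm from home to clear the teeth; the foot allows 22 mm at most. So lifted it slides along the comb. A blade (10 x 4 mm) reaches from the flange to gauge x = +63 mm, with a tab 26 mm down over the trough.
- blue_mark (a point): Middle of the blue bar (26 x 8 mm, long side across the comb) on top of the white card (34 x 112 x 2 mm, fixed on the ledge, its top 60 mm above the bench). Its y in the gauge's frame is that of the notch for the blue stop; it lies at gauge x = -40 mm. Axes as the gauge's.
- red_mark (a point): Middle of the red bar on the same card, 84 mm further along gauge +y than the blue bar. Its y in the gauge's frame is that of the notch for the red stop. Axes as the gauge's.
- spray_bottle: Bystander: white bottle with a green cap, radius 32 mm, 220 mm tall, standing on the bench close beside the gauge, on either side; origin at the centre of its underside, z up.
- wax_jar: Bystander: amber jar with a black cap, radius 34 mm, 90 mm tall; origin at the centre of its underside, z up.
- sealer_can: Bystander: can with a green label, radius 33 mm, 110 mm tall; origin at the centre of its underside, z up.
- tape_roll: Bystander: white roll of grafting tape lying flat, 76 mm across, 32 mm hole, 25 mm tall; origin at the centre of its underside, z up.
Mind the look-alikes: they are no part of the job. Leave any green look-alike of the blue_stop alone.

How it is judged (in metres and radians):
At the end, for the whole second after the job is handed in: Each stop is at rest within 6 mm, along the comb, of the bar of its own colour, with its flange down on the combs (within 2.5 mm) and upright within 0.12 rad (y of blue_stop in the frame of blue_mark between -0.006 and 0.006 m and z of blue_stop in the frame of gauge between 0.062 and 0.0685 m and angle between each of blue_stop, red_stop's own z axis and vertical below 0.12 rad and linear speed of each of blue_stop, red_stop below 0.02 m/s and angular speed of each of blue_stop, red_stop below 0.3 rad/s and y of red_stop in the frame of red_mark between -0.006 and 0.006 m and z of red_stop in the frame of gauge between 0.062 and 0.0685 m); the robot touches nothing.
It fails at once if the spray bottle is shifted by more than 20 mm or tipped (distance of spray_bottle from where it was at the start of the episode above 0.02 m or angle between spray_bottle's own z axis and vertical above 0.3 rad).
It fails at once if the wax jar is shifted by more than 20 mm or tipped (distance of wax_jar from where it was at the start of the episode above 0.02 m or angle between wax_jar's own z axis and vertical above 0.3 rad).
It fails at once if the sealer can is shifted by more than 20 mm or tipped (distance of sealer_can from where it was at the start of the episode above 0.02 m or angle between sealer_can's own z axis and vertical above 0.3 rad).
It fails at once if the tape roll is shifted by more than 20 mm or tipped (distance of tape_roll from where it was at the start of the episode above 0.02 m or angle between tape_roll's own z axis and vertical above 0.3 rad).
It also fails if it takes over 50 s, if anything falls off the work surface, if the arm or the gripper's body presses on something with over 40 N, if the wrist force passes 120 N, or if a joint passes its speed limit or range.

### The arm

A 6-joint arm with a two-finger parallel gripper is mounted at the origin on the work surface. World frame = base frame: x ahead of the robot, y to its left, z up, the work surface at z = 0. Lengths are in m, angles in degrees, forces in N, time in s.
With the tool pointing down it reaches from about 0.3 to 0.75 m from the base axis. Payload 8.5 kg.
Tool frame: the origin (TCP) lies at the very end of the fingers, on their centre line; the grasp point (between the pads) lies 19 mm behind it; z points along the fingers, y is the line along which they close (so a half turn about z gives the same grasp; the last joint's range is limited). The gripper opens to 85 mm and grips with 20 to 120 N. Pads are 22 mm wide; open, the fingers measure 114 mm over their backs; the gripper's body (76 mm by 85 mm) begins 54 mm behind the grasp point. The pads swing forward as they close: fully open they stand 13 mm farther back than shut.
Start: joints at [62.607, 21.807, 74.336, -0, 83.858, -12.336], TCP at [0.143, 0.531, 0.207] pointing down, gripper open.
Joint ranges: [-178.18, 178.18], [-50.72, 133.34], [12.68, 142.11], [-81.47, 261.47], [9.98, 163.14], [-165.26, 165.26]. Speed limits (degrees/s): [136.94, 136.94, 180, 180, 180, 180].

### API

Orientations are given as a 3x3 rotation matrix whose columns are the frame's x, y, z axes.
In Python, from station import get_state, viewer, r gives the robot as it stands.
- The arm moves only by the tool play_rows, never from a script. Its argument "targets" is a list of rows, each a list of 7 numbers: the shift along the tool's x, y, z in cm, then the turn, a rotation vector about the tool's x, y, z in rad, then the closure, from 0 (fully open) to 1 (shut). A call has exactly 5 rows; each row is the pose to reach, as a shift and turn from the pose commanded when the call began, along the tool's axes at that moment; what a row does not reach only later rows make up. A row lasts 1/8 s, in which the tool goes at most 62.5 mm and 10.7 degrees, less where a joint would pass 70% of its speed; a pose out of reach is approached as far as the arm can. A call with a gripper value outside its range is refused whole. The fingers move at their own pace and stop on an object; "force" is the grip in N (left out, the last holds). Time passes only in rows, so rows that repeat a pose let the fingers close, or fill a call up. It gives the time, the measured TCP pose, the force, the opening and the grip force at its end, in the units of the state.
- get_state(): the state, without advancing time (a new reading comes with each control period).
- viewer.snapshot(name): name is "scene" or "top"; returns the picture (480x640x3 uint8, red, green, blue); there is no depth.
- viewer.camera_params(name): a dict with "vertical_fov" (degrees; the focal length in pixels is half the picture's height over the tangent of half this angle, whatever the lens; pixels are square), "cx", "cy" (the principal point, pixels), "k1" (the pictures are not rectified: a ray, as slopes to the right and down, at radius r is drawn at 1 + k1 r^2 times it, then the intrinsics apply), "rvec" (rotation vector, rad) and "tvec" (3), from world to camera coordinates, as OpenCV has them. Camera axes: x right, y down, z forward; pixel columns grow to the right and rows downward; lengths in m; the calibration is good to about 2 mm. A picture is of the moment at which its call begins. camera_params takes no time and is no camera call.
- r.hand_in(): hands the job in; it is judged then, once.
Trained networks look in the newest picture that a camera, given by its name, has taken for a name from the list of things; names that differ only in an ending like _2 or _b are one class to them, and where a whole thing is asked for, a point or a joint stands for the part that bears it (a point fixed in the world has none). Each returns a list of dicts, best first, with "p" (0 to 1); they miss things now and then, are a little off and sometimes report something else, mostly with a low value. They report only what shows in the picture. A call takes as long as a camera call. They do not tell look-alikes from the thing itself.
- viewer.look_for(camera, query): "box" ([centre column, centre row, width, height] in pixels, round what is visible of it).
The state is a dict: "time_s": time; "joint_pos": joint angles; "qvel": joint speeds; "joint_efforts": joint torques, N m; "eef_pos": TCP position; "tcp_rot": TCP orientation; "ft_force": force on the tool from outside, world axes, zero at the start; "moment": the same for the moment, N m; "gripper_width": finger opening in m; "grasp_force": force on a finger pad.
Only numpy, scipy, OpenCV 4.12 (cv2) and the standard library are available. Lean on these libraries where they do the work, as an engineer would, in place of code of your own. Each camera call takes 0.05 s, during which the arm holds its last target. There are 200 camera calls.

## Working session

There is one attempt and no reset: what is moved stays moved. The work goes in short steps, Python scripts to look and compute and a tool call to move; the robot and the scene stay as the last step left them, time stands still between calls to the robot, and variables do not carry over. Pictures are saved under pics/ and viewed, at most 10 in all, crops included, and the job is handed in when it is done.

Besides the shell and the picture viewer there is one more tool, called after "Call:" as a command line: name --pt "numbers of a row" for each row, then --argument value for the rest. play_rows: Moves the arm, as the interface text tells. Its arguments: {"type":"object","properties":{"targets":{"type":"array","items":{"type":"array","items":{"type":"number"}}},"force":{"type":"number"}},"required":["targets"]}

```bash
mkdir -p pics; cat > h.py <<'E'
import numpy as np, cv2
from station import get_state, viewer, r
def snap(n,f):
    im=viewer.snapshot(n); cv2.imwrite('pics/'+f+'.png',im[:,:,::-1]); return im
def cam(n):
    p=viewer.camera_params(n); f=240/np.tan(np.radians(p['vertical_fov'])/2)
    return p,f,cv2.Rodrigues(np.array(p['rvec'],float))[0],np.array(p['tvec'],float)
def ray(n,uv):
    p,f,R,t=cam(n); d=np.array([(uv[0]-p['cx'])/f,(uv[1]-p['cy'])/f]); s=d.copy()
    for _ in range(30): s=d/(1+p['k1']*(s@s))
    return -R.T@t, R.T@np.array([s[0],s[1],1])
def atz(n,uv,z):
    c,d=ray(n,uv); return c+d*(z-c[2])/d[2]
def proj(n,X):
    p,f,R,t=cam(n); c=R@np.array(X)+t; s=c[:2]/c[2]; s=s*(1+p['k1']*(s@s)); return s*f+[p['cx'],p['cy']]
def tri(n1,u1,n2,u2):
    c,d=ray(n1,u1); e,g=ray(n2,u2); k=np.linalg.lstsq(np.c_[d,-g],e-c,rcond=None)[0]
    a,b=c+d*k[0],e+g*k[1]; return (a+b)/2,np.linalg.norm(a-b)
E
python3 - <<'E'
from h import *
np.set_printoptions(precision=4,suppress=True)
s=get_state(); print(s['eef_pos'],s['tcp_rot'],s['gripper_width'],s['time_s'])
for n in('scene','top'):
    snap(n,n+'0'); print(n,viewer.camera_params(n))
    for q in('blue_stop','red_stop','blue_knob','red_knob','blue_mark','red_mark','gauge','spray_bottle'):
        print(q,[(np.round(d['box'],1).tolist(),round(d['p'],2)) for d in viewer.look_for(n,q)[:3]])
E
```

```text
[0.1427 0.5308 0.2064] [[-0.9657  0.2597 -0.0007]
 [ 0.2597  0.9657 -0.0013]
 [ 0.0003 -0.0015 -1.    ]] 0.08543871638025624 0.0
scene {'vertical_fov': 53.11156505279766, 'cx': 329.9671988129213, 'cy': 245.31560709550692, 'k1': -0.05558901292082755, 'rvec': array([ 2.0645,  1.5618, -0.5053]), 'tvec': array([-0.2016, -0.3423,  1.2133])}
blue_stop [([286.5, 269.3, 21.4, 53.0], 0.86), ([274.4, 428.1, 58.0, 31.5], 0.81), ([350.9, 162.9, 33.1, 41.2], 0.74)]
red_stop [([287.4, 266.2, 23.4, 53.0], 0.73), ([344.6, 248.2, 26.7, 56.7], 0.57)]
blue_knob [([353.0, 163.6, 36.3, 47.6], 0.95), ([276.1, 427.1, 54.1, 28.3], 0.89), ([285.8, 271.1, 26.7, 54.9], 0.58)]
red_knob [([346.1, 250.6, 30.1, 56.1], 0.65)]
blue_mark [([284.1, 245.8, 61.8, 34.0], 0.71)]
red_mark [([283.6, 247.6, 59.9, 34.3], 0.82), ([174.6, 298.1, 48.2, 55.9], 0.7)]
gauge [([309.5, 279.0, 209.7, 140.3], 0.64)]
spray_bottle [([322.0, 334.3, 37.6, 90.0], 0.8)]
top {'vertical_fov': 57.90162120861277, 'cx': 322.09843519972117, 'cy': 231.6125779472502, 'k1': -0.005583293340672806, 'rvec': array([ 2.1501, -2.1639,  0.1385]), 'tvec': array([0.0345, 0.5594, 0.7961])}
blue_stop [([248.5, 366.9, 25.7, 48.6], 0.85), ([388.2, 108.2, 46.9, 28.6], 0.83), ([352.6, 237.6, 16.4, 48.3], 0.63)]
red_stop [([292.1, 249.7, 13.1, 48.7], 0.83)]
blue_knob [([353.0, 239.3, 17.8, 50.4], 0.96), ([391.9, 109.1, 40.0, 32.2], 0.78), ([250.1, 363.6, 30.6, 41.4], 0.78)]
red_knob [([292.8, 247.5, 13.3, 45.6], 0.76)]
blue_mark [([350.8, 270.6, 62.4, 26.2], 0.63)]
red_mark [([351.1, 274.3, 62.5, 24.8], 0.85)]
gauge [([330.6, 247.1, 197.2, 111.0], 0.73)]
spray_bottle [([339.7, 152.0, 34.2, 67.8], 0.95)]
```

```bash
python3 - <<'E'
import cv2
a=cv2.imread('pics/top0.png')[90:390,180:480]; b=cv2.imread('pics/scene0.png')[130:380,180:440]
cv2.imwrite('pics/tc.png',cv2.resize(a,(600,600),interpolation=cv2.INTER_CUBIC)); cv2.imwrite('pics/sc.png',cv2.resize(b,(624,600),interpolation=cv2.INTER_CUBIC))
E
```

```text
(no output)
```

View pics/top0.png

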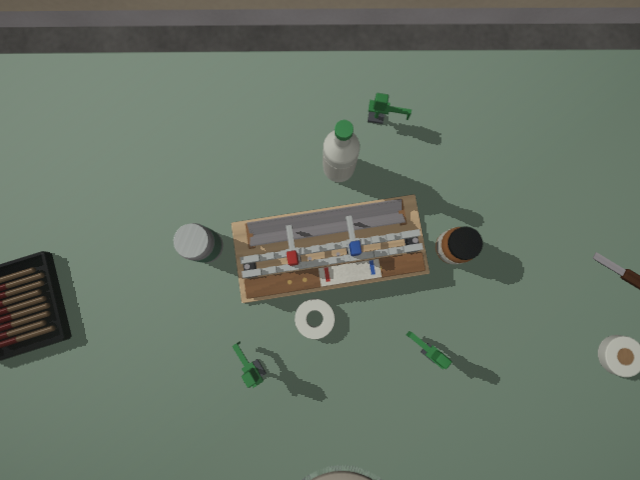

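View pics/tc.png

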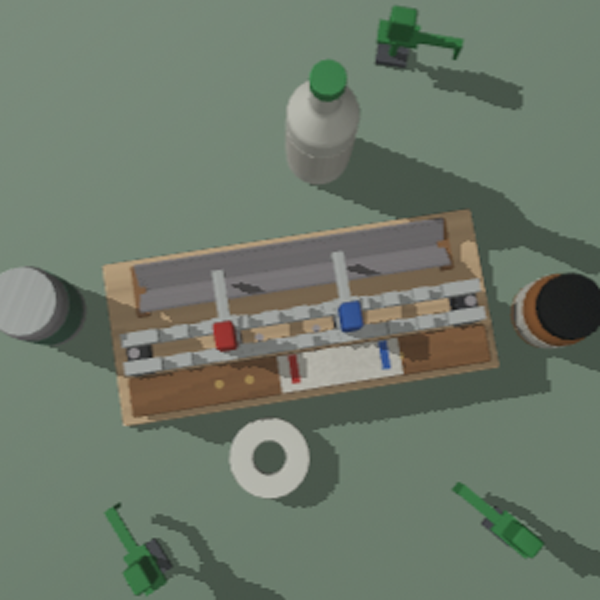

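View pics/sc.png

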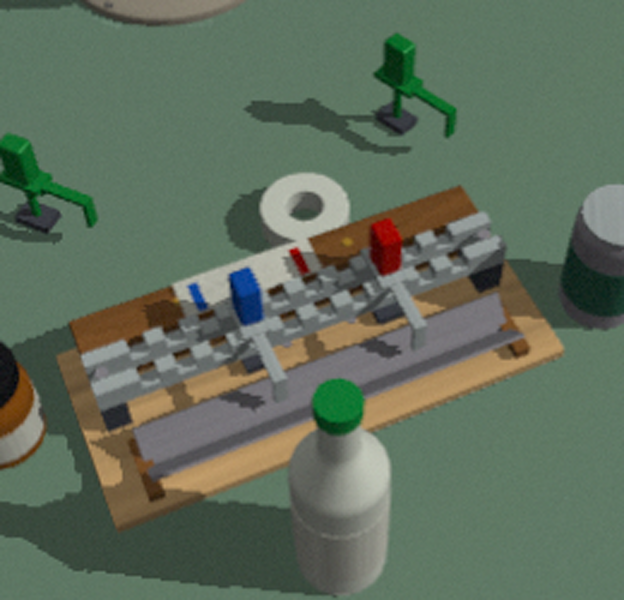

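The gauge lies with its +y to the left in the top view. In the crop, the red knob is at (225,335), blue at (350,315), the red bar at (294,370) and the blue bar at (384,355). The tall bottle is beside the trough and the tape roll beside the ledge.

```bash
cat >> h.py <<'E'
def blobs(im,col,box):
    x0,y0,x1,y1=box; a=cv2.cvtColor(im[y0:y1,x0:x1],cv2.COLOR_RGB2HSV); h,s,v=cv2.split(a)
    m=((h>100)&(h<130) if col=='blue' else (h<6)|(h>174))&(s>150)&(v>50)
    n,l,st,c=cv2.connectedComponentsWithStats(m.astype(np.uint8),connectivity=8)
    o=[(st[i,4],c[i]+[x0,y0],np.argwhere(l==i)[:,::-1]+[x0,y0]) for i in range(1,n) if st[i,4]>=12]
    return sorted(o,key=lambda q:-q[0])
E
python3 - <<'E'
from h import *
np.set_printoptions(precision=4,suppress=True)
B={'scene':(180,130,440,380),'top':(225,180,435,310)}
im={n:cv2.imread(f'pics/{n}0.png')[:,:,::-1] for n in B}
M={}
for n in B:
  for c in('blue','red'):
    bl=blobs(im[n],c,B[n]); print(n,c,[(b[0],b[1],b[2].min(0),b[2].max(0)) for b in bl[:4]])
    M[n,c]=bl[1][1]
for c in('blue','red'): print(c,'mark tri',tri('top',M['top',c],'scene',M['scene',c]),'atz',atz('top',M['top',c],.06),atz('scene',M['scene',c],.06))
cr=np.array([(105,267),(472,210),(497,367),(125,425)])/2+[180,90]
C=np.array([atz('top',u,.012) for u in cr]); print(C, C.mean(0))
for i in range(4): d=C[(i+1)%4]-C[i]; print(np.linalg.norm(d),np.degrees(np.arctan2(d[1],d[0])))
cs=np.array([(80,325),(462,187),(563,350),(120,527)])/2.4+[180,130]
print(np.array([atz('scene',u,.012) for u in cs[[1]]]),np.array([atz('scene',u,.012) for u in cs]).mean(0))
E
```

```text
scene blue [(np.int32(225), array([282.0844, 253.1156]), array([276, 242]), array([288, 264])), (np.int32(37), array([262.    , 253.4054]), array([259, 248]), array([265, 258]))]
scene red [(np.int32(239), array([340.3556, 232.1757]), array([334, 221]), array([347, 243])), (np.int32(38), array([304.3947, 238.2632]), array([301, 234]), array([308, 243]))]
top blue [(np.int32(124), array([354.7742, 247.629 ]), array([350, 241]), array([360, 254])), (np.int32(25), array([371.96, 268.72]), array([370, 264]), array([374, 273]))]
top red [(np.int32(127), array([291.9843, 257.7874]), array([287, 251]), array([297, 264])), (np.int32(34), array([326.5882, 274.2059]), array([325, 268]), array([328, 280]))]
blue mark tri (array([ 0.4873, -0.0597,  0.0583]), np.float64(0.0015150864446167509)) atz [ 0.4871 -0.0603  0.06  ] [ 0.4887 -0.059   0.06  ]
red mark tri (array([0.4776, 0.0236, 0.0622]), np.float64(0.0005271202902484373)) atz [0.4776 0.0233 0.06  ] [0.476  0.0241 0.06  ]
[[ 0.5798  0.2078  0.012 ]
 [ 0.635  -0.1567  0.012 ]
 [ 0.479  -0.1759  0.012 ]
 [ 0.4256  0.1855  0.012 ]] [0.5298 0.0152 0.012 ]
0.3686734347637975 -81.40059377264282
0.157125785171648 -173.01230920772394
0.36527588213880735 98.41130579095399
0.15586777172056396 8.224531658981858
[[0.4015 0.1881 0.012 ]] [0.5196 0.0239 0.012 ]
```

```bash
cat >> h.py <<'E'
from scipy.optimize import least_squares
def G(p,X):  # gauge (x,y,yaw) + z offset -> world
    c,s=np.cos(p[2]),np.sin(p[2]); X=np.array(X,float); return np.array([p[0]+c*X[0]-s*X[1],p[1]+s*X[0]+c*X[1],X[2]+p[3]])
def hullc(n,p,x,y,dz=0):  # centroid of knob silhouette
    P=np.array([proj(n,G(p,(x+a,y+b,c+dz))) for a in(-.012,.012) for b in(-.009,.009) for c in(.071,.112)],np.float32)
    m=cv2.moments(cv2.convexHull(P)); return np.array([m['m10'],m['m01']])/m['m00']
E
cat > fit.py <<'E'
from h import *
np.set_printoptions(precision=4,suppress=True)
B={'scene':(180,130,440,380),'top':(225,180,435,310)}
im={n:cv2.imread(f'pics/{n}0.png')[:,:,::-1] for n in B}
O={(n,c):[b[1] for b in blobs(im[n],c,B[n])[:2]] for n in B for c in('blue','red')}
cr=np.array([(105,267),(472,210),(497,367),(125,425)])/2+[180,90]
def res(q,full=False):
    p=q[:4]; e=[]
    for n in B:
        o=q[7:9] if n=='scene' else q[9:11]   # camera offset px, weakly bound
        for c,y,ym in(('blue',q[4],q[6]),('red',q[5],q[6]+.084)):
            e+=[hullc(n,p,0,y)+o-O[n,c][0], proj(n,G(p,(-.04,ym,.06)))+o-O[n,c][1]]
    for i,(a,b) in enumerate([(1,1),(1,-1),(-1,-1),(-1,1)]):
        e.append(.5*(proj('top',G(p,(q[11]+a*.08,b*.185,.012)))+q[9:11]-cr[i]))
    e+=[q[7:9]/2,q[9:11]/2,q[3:4]/.003]
    return np.concatenate(e)
f=least_squares(res,[.53,.015,.145,0,-.04,.06,-.07,0,0,0,0,0.014],x_scale=[.01,.01,.1,.01,.01,.01,.01,1,1,1,1,.01])
q=f.x; print(q,np.degrees(q[2])); print(f.fun.reshape(-1)[:16].reshape(8,2),f.fun[16:])
print('notch idx',(q[4]+.126)/.028,(q[5]+.126)/.028,'target',(q[6]+.126)/.028,(q[6]+.21)/.028)
E
python3 fit.py
```

```text
Traceback (most recent call last):
  File "fit.py", line 17, in <module>
    f=least_squares(res,[.53,.015,.145,0,-.04,.06,-.07,0,0,0,0,0.014],x_scale=[.01,.01,.1,.01,.01,.01,.01,1,1,1,1,.01])
  File "fit.py", line 12, in res
    e+=[hullc(n,p,0,y)+o-O[n,c][0], proj(n,G(p,(-.04,ym,.06)))+o-O[n,c][1]]
        ~~~~~^^^^^^^^^
  File "h.py", line 29, in hullc
    P=np.array([proj(n,G(p,(x+a,y+b,c+dz))) for a in(-.012,.012) for b in(-.009,.009) for c in(.071,.112)],np.float32)
                ~~~~^^^^^^^^^^^^^^^^^^^^^^^
  File "h.py", line 15, in proj
    p,f,R,t=cam(n); c=R@np.array(X)+t; s=c[:2]/c[2]; s=s*(1+p['k1']*(s@s)); return s*f+[p['cx'],p['cy']]
            ~~~^^^
  File "h.py", line 6, in cam
    p=viewer.camera_params(n); f=240/np.tan(np.radians(p['vertical_fov'])/2)
ValueError: time passes only in moves, steps and waits
```

```bash
python3 - <<'E'
t=open('h.py').read()
t=t.replace("def cam(n):","from functools import lru_cache\n@lru_cache(None)\ndef cam(n):")
t=t.replace(",np.float32)\n    m=cv2.moments(cv2.convexHull(P)); return np.array([m['m10'],m['m01']])/m['m00']",")\n    from scipy.spatial import ConvexHull\n    H=P[ConvexHull(P).vertices]; K=np.roll(H,-1,0); w=H[:,0]*K[:,1]-K[:,0]*H[:,1]; return ((H+K)*w[:,None]).sum(0)/(3*w.sum())")
open('h.py','w').write(t)
E
python3 fit.py
```

```text
[ 0.5166  0.0137  0.1483 -0.0008 -0.0405  0.072  -0.0682  0.1586 -0.3764
  0.2122 -0.4309  0.0127] 8.496444657734704
[[ 0.3009  0.6659]
 [-0.2878 -0.7493]
 [ 0.3084  0.7543]
 [-0.3612 -0.5768]
 [ 0.0432 -0.1103]
 [-0.1825 -0.4148]
 [-0.0424 -0.4935]
 [ 0.1336  1.1651]] [-0.5015 -0.4649 -0.2415 -0.3361  0.9243  0.1996 -0.1912  0.5239  0.0793
 -0.1882  0.1061 -0.2155 -0.2784]
notch idx 3.0546461746614697 7.072862230483009 target 2.065002982979612 5.065002982979611
```

Everything fits: blue sits at notch index 3 and must go to 2, red sits at 7 and must go to 5. I'll move blue first, gripping along the comb.

Call:
play_rows --pt "-51.1 -43.9 -2 0 0 -0.41 0.3" --pt "-51.1 -43.9 -2 0 0 -0.41 0.3" --pt "-51.1 -43.9 -2 0 0 -0.41 0.3" --pt "-51.1 -43.9 -2 0 0 -0.41 0.3" --pt "-51.1 -43.9 -2 0 0 -0.41 0.3" --force 40

```text
time_s: 1.52
eef_pos: [0.3137, 0.281, 0.2164]
tcp_rot: [[-0.989, -0.147, 0.001], [-0.147, 0.989, 0.0], [-0.001, 0.0, -1.0]]
ft_force: [1.0, 1.2, 0.5]
gripper_width: 0.0596
grasp_force: 0.0
```

```bash
cat > go.py <<'E'
import sys; from h import *
np.set_printoptions(precision=3,suppress=True)
p=[.51635,.0154,np.radians(8.5),0]
def todo(gy,z,gx=0):
    s=get_state(); R=np.array(s['tcp_rot']); t=G(p,(gx,gy,z)); yaw=p[2]
    Rt=np.array([[-np.cos(yaw),-np.sin(yaw),0],[-np.sin(yaw),np.cos(yaw),0],[0,0,-1]])
    print('t',s['time_s'],'pos',s['eef_pos'],'w',s['gripper_width'],'F',s['ft_force'],'g',s['grasp_force'])
    print('cm',100*R.T@(t-s['eef_pos']),'rot',cv2.Rodrigues(R.T@Rt)[0].ravel())
if __name__=='__main__': todo(*map(float,sys.argv[1:]))
E
python3 go.py -.042 .18
```

```text
t 1.525 pos [0.314 0.281 0.216] w 0.05964315615602949 F [1.043 1.234 0.465] g 0.0
cm [-16.144 -33.448   3.64 ] rot [ 0.     0.001 -0.001]
```

Call:
play_rows --pt "-16.1 -33.4 2 0 0 0 0.3" --pt "-16.1 -33.4 2 0 0 0 0.3" --pt "-16.1 -33.4 2 0 0 0 0.3" --pt "-16.1 -33.4 2 0 0 0 0.3" --pt "-16.1 -33.4 2 0 0 0 0.3"

```text
time_s: 2.15
eef_pos: [0.4891, 0.0224, 0.1993]
tcp_rot: [[-0.989, -0.146, 0.001], [-0.146, 0.989, 0.0], [-0.001, -0.0, -1.0]]
ft_force: [0.5, 1.5, 0.5]
gripper_width: 0.0596
grasp_force: 0.0
```

```bash
python3 go.py -.042 .14
```

```text
t 2.15 pos [0.489 0.022 0.199] w 0.05958704942495271 F [0.538 1.468 0.52 ] g 0.0
cm [-2.599 -5.296  5.936] rot [-0.     0.001 -0.002]
```

Call:
play_rows --pt "-2.6 -5.3 3 0 0 0 0.3" --pt "-2.6 -5.3 5.9 0 0 0 0.3" --pt "-2.6 -5.3 5.9 0 0 0 0.3" --pt "-2.6 -5.3 5.9 0 0 0 0.3" --pt "-2.6 -5.3 5.9 0 0 0 0.3"

```text
time_s: 2.78
eef_pos: [0.522, -0.0237, 0.1417]
tcp_rot: [[-0.989, -0.148, 0.002], [-0.148, 0.989, -0.001], [-0.002, -0.001, -1.0]]
ft_force: [-0.1, 0.1, 0.2]
gripper_width: 0.0598
grasp_force: 0.0
```

```bash
python3 - <<'E'
from go import *
todo(-.042,.079)
a=snap('scene','s1')[130:380,180:440]; b=snap('top','t1')[170:310,230:450]
b=cv2.resize(b,(393,250)); o=np.hstack([a,b])
cv2.imwrite('pics/c1.png',cv2.resize(o,None,fx=1.22,fy=1.22,interpolation=cv2.INTER_CUBIC)[:,:,::-1])
E
```

```text
t 2.775 pos [ 0.522 -0.024  0.142] w 0.05982207382850495 F [-0.134  0.116  0.241] g 0.0
cm [-0.006 -0.244  6.271] rot [-0.001  0.002 -0.   ]
```

View pics/c1.png

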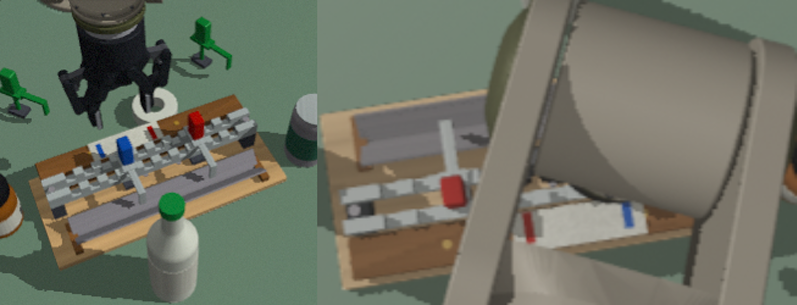

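The open fingers straddle the blue knob (about (125,150)) from above, with the bottle well clear. Descending.

Call:
play_rows --pt "0 -0.2 2.5 0 0 0 0.3" --pt "0 -0.2 5 0 0 0 0.3" --pt "0 -0.2 6.2 0 0 0 0.3" --pt "0 -0.2 6.2 0 0 0 0.3" --pt "0 -0.2 6.2 0 0 0 0.3"

```text
time_s: 3.5
eef_pos: [0.5224, -0.0262, 0.0792]
tcp_rot: [[-0.989, -0.147, 0.002], [-0.147, 0.989, -0.0], [-0.002, -0.001, -1.0]]
ft_force: [0.1, 0.2, 0.5]
gripper_width: 0.0598
grasp_force: 0.0
```

```bash
python3 go.py -.042 .079
```

```text
t 3.5 pos [ 0.522 -0.026  0.079] w 0.059787408432330734 F [0.141 0.195 0.46 ] g 0.0
cm [-0.015  0.005  0.019] rot [-0.001  0.002 -0.001]
```

Call:
play_rows --pt "0 0 0 0 0 0 0.9" --pt "0 0 0 0 0 0 0.9" --pt "0 0 0 0 0 0 0.9" --pt "0 0 0 0 0 0 0.9" --pt "0 0 0 0 0 0 0.9" --force 50

```text
time_s: 4.12
eef_pos: [0.5221, -0.0261, 0.0788]
tcp_rot: [[-0.989, -0.147, 0.001], [-0.147, 0.989, -0.0], [-0.001, -0.0, -1.0]]
ft_force: [-1.5, 0.8, 5.5]
gripper_width: 0.0162
grasp_force: 51.4
```

Gripped at the knob's width with almost no side force. Lifting.

Call:
play_rows --pt "0 0 -0.7 0 0 0 0.9" --pt "0 0 -1.5 0 0 0 0.9" --pt "0 0 -1.5 0 0 0 0.9" --pt "0 0 -1.5 0 0 0 0.9" --pt "0 0 -1.5 0 0 0 0.9"

```text
time_s: 4.75
eef_pos: [0.5218, -0.0261, 0.093]
tcp_rot: [[-0.989, -0.147, -0.0], [-0.147, 0.989, 0.0], [0.0, 0.0, -1.0]]
ft_force: [0.4, 0.1, -1.0]
gripper_width: 0.0164
grasp_force: 50.6
```

The weight of the stop shows in the force, so it is lifted. Carrying it 28 mm.

Call:
play_rows --pt "0 -0.7 0 0 0 0 0.9" --pt "0 -1.5 0 0 0 0 0.9" --pt "0 -2.3 0 0 0 0 0.9" --pt "0 -2.8 0 0 0 0 0.9" --pt "0 -2.8 0 0 0 0 0.9"

```text
time_s: 5.38
eef_pos: [0.526, -0.0543, 0.0932]
tcp_rot: [[-0.989, -0.146, -0.0], [-0.146, 0.989, 0.0], [0.0, 0.0, -1.0]]
ft_force: [-1.1, 0.2, -1.7]
gripper_width: 0.016
grasp_force: 50.5
```

```bash
python3 go.py -.070 .079
```

```text
t 5.375 pos [ 0.526 -0.054  0.093] w 0.015954172117577693 F [-1.103  0.167 -1.668] g 50.54166913032532
cm [-0.071  0.034  1.419] rot [ 0.    -0.    -0.002]
```

Call:
play_rows --pt "-0.05 0.03 0.3 0 0 0 0.9" --pt "-0.05 0.03 0.7 0 0 0 0.9" --pt "-0.05 0.03 1.1 0 0 0 0.9" --pt "-0.05 0.03 1.4 0 0 0 0.9" --pt "-0.05 0.03 1.4 0 0 0 0.9"

```text
time_s: 6.0
eef_pos: [0.5264, -0.0534, 0.0791]
tcp_rot: [[-0.989, -0.147, -0.0], [-0.147, 0.989, 0.0], [0.0, 0.0, -1.0]]
ft_force: [0.4, 0.6, -1.4]
gripper_width: 0.0162
grasp_force: 50.5
```

Call:
play_rows --pt "0 0 0.1 0 0 0 0.9" --pt "0 0 0.1 0 0 0 0.9" --pt "0 0 0.1 0 0 0 0.3" --pt "0 0 0.1 0 0 0 0.3" --pt "0 0 0.1 0 0 0 0.3"

```text
time_s: 6.62
eef_pos: [0.5265, -0.0535, 0.0781]
tcp_rot: [[-0.989, -0.147, -0.0], [-0.147, 0.989, -0.0], [0.0, 0.0, -1.0]]
ft_force: [-0.2, 0.1, -0.8]
gripper_width: 0.0596
grasp_force: 0.0
```

Call:
play_rows --pt "0 0 0 0 0 0 0.3" --pt "0 0 -3 0 0 0 0.3" --pt "0 0 -6 0 0 0 0.3" --pt "0 0 -7 0 0 0 0.3" --pt "0 0 -7 0 0 0 0.3"

```text
time_s: 7.25
eef_pos: [0.5264, -0.0535, 0.1481]
tcp_rot: [[-0.989, -0.147, 0.0], [-0.147, 0.989, -0.0], [-0.0, -0.0, -1.0]]
ft_force: [-0.7, 0.7, 0.8]
gripper_width: 0.0598
grasp_force: 0.0
```

```bash
python3 go.py .070 .14
```

```text
t 7.25 pos [ 0.526 -0.053  0.148] w 0.059831333016046866 F [-0.682  0.716  0.826] g 0.0
cm [-0.006 13.96   0.804] rot [-0.     0.    -0.001]
```

Blue is released. Next I go above red and check blue from there.

Call:
play_rows --pt "0 5 0 0 0 0 0.3" --pt "0 10 0 0 0 0 0.3" --pt "0 13.95 0.5 0 0 0 0.3" --pt "0 13.95 0.8 0 0 0 0.3" --pt "0 13.95 0.8 0 0 0 0.3"

```text
time_s: 7.88
eef_pos: [0.5057, 0.0841, 0.1392]
tcp_rot: [[-0.989, -0.147, -0.002], [-0.147, 0.989, -0.0], [0.002, 0.0, -1.0]]
ft_force: [-0.2, -0.7, -0.1]
gripper_width: 0.0601
grasp_force: 0.0
```

```bash
cat > chk.py <<'E'
from go import *
import sys
f,gy,z=sys.argv[1],float(sys.argv[2]),float(sys.argv[3])
todo(gy,z)
im=snap('scene',f); q=[.51635,.0154,np.radians(8.5),0]
for c,ys in(('blue',(-.042,-.070)),('red',(.070,.014))):
    o=[(b[0],b[1]) for b in blobs(im,c,(180,130,440,380))[:2]]
    print(c,o,'pred',[hullc('scene',q,0,y) for y in ys],'10mm up',hullc('scene',q,0,ys[1],.01))
cv2.imwrite('pics/'+f+'c.png',cv2.resize(im[130:380,180:440],(624,600),interpolation=cv2.INTER_CUBIC)[:,:,::-1])
E
python3 chk.py s2 .07 .079
```

```text
t 7.875 pos [0.506 0.084 0.139] w 0.06013052425766534 F [-0.205 -0.722 -0.078] g 0.0
cm [-0.049  0.044  6.019] rot [ 0.    -0.002 -0.001]
blue [(np.int32(235), array([266.962, 258.451]))] pred [array([282.294, 253.859]), array([267.202, 259.259])] 10mm up [266.615 255.953]
red [(np.int32(238), array([340.412, 232.223])), (np.int32(37), array([304.297, 238.162]))] pred [array([340.357, 233.09 ]), array([311.786, 243.308])] 10mm up [311.64  239.927]
```

View pics/s2c.png

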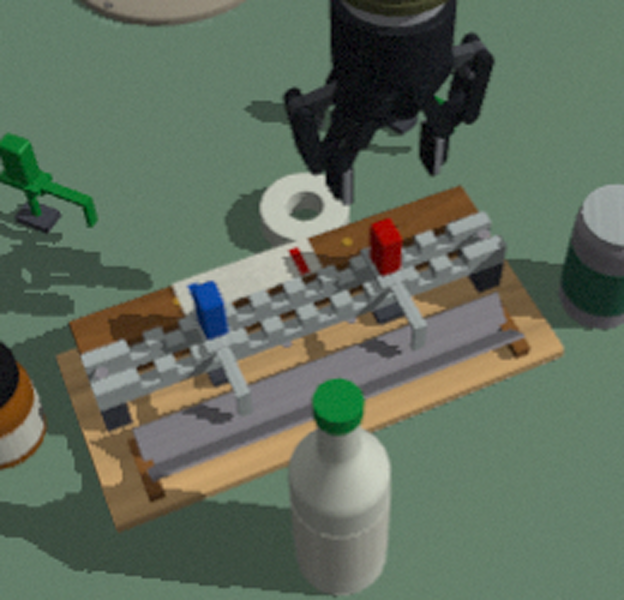

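Blue is home in the notch beside its bar, knob at crop (209,308). Its residual of (-0.2,-0.8) px is the same as in its old notch. The gripper stands over red.

Call:
play_rows --pt "0 0.04 2.5 0 0 0 0.3" --pt "0 0.04 5 0 0 0 0.3" --pt "0 0.04 6 0 0 0 0.3" --pt "0 0.04 6 0 0 0 0.3" --pt "0 0.04 6 0 0 0 0.3"

```text
time_s: 8.55
eef_pos: [0.5065, 0.0846, 0.081]
tcp_rot: [[-0.989, -0.146, 0.001], [-0.146, 0.989, -0.0], [-0.001, -0.0, -1.0]]
ft_force: [-0.1, -0.2, 0.3]
gripper_width: 0.0601
grasp_force: 0.0
```

Call:
play_rows --pt "0 0 0 0 0 0 0.9" --pt "0 0 0 0 0 0 0.9" --pt "0 0 0 0 0 0 0.9" --pt "0 0 0 0 0 0 0.9" --pt "0 0 0 0 0 0 0.9"

```text
time_s: 9.18
eef_pos: [0.5061, 0.085, 0.0807]
tcp_rot: [[-0.989, -0.147, 0.001], [-0.147, 0.989, 0.0], [-0.001, -0.0, -1.0]]
ft_force: [-0.7, 1.4, 5.3]
gripper_width: 0.0162
grasp_force: 50.4
```

Call:
play_rows --pt "0 0 -0.7 0 0 0 0.9" --pt "0 0 -1.5 0 0 0 0.9" --pt "0 0 -1.5 0 0 0 0.9" --pt "0 0 -1.5 0 0 0 0.9" --pt "0 0 -1.5 0 0 0 0.9"

```text
time_s: 9.8
eef_pos: [0.5058, 0.0849, 0.095]
tcp_rot: [[-0.989, -0.147, -0.0], [-0.147, 0.989, 0.0], [0.0, 0.0, -1.0]]
ft_force: [0.2, 0.3, -1.9]
gripper_width: 0.0164
grasp_force: 49.5
```

Call:
play_rows --pt "0 -1.2 0 0 0 0 0.9" --pt "0 -2.6 0 0 0 0 0.9" --pt "0 -4.2 0 0 0 0 0.9" --pt "0 -5.6 0 0 0 0 0.9" --pt "0 -5.6 0 0 0 0 0.9"

```text
time_s: 10.42
eef_pos: [0.5144, 0.0283, 0.0952]
tcp_rot: [[-0.989, -0.145, 0.0], [-0.145, 0.989, -0.0], [-0.0, -0.0, -1.0]]
ft_force: [0.1, -0.8, -1.7]
gripper_width: 0.0161
grasp_force: 49.5
```

```bash
python3 go.py .014 .079
```

```text
t 10.425 pos [0.514 0.028 0.095] w 0.016098505340502653 F [ 0.064 -0.758 -1.67 ] g 49.53511834144592
cm [-0.005  0.094  1.618] rot [-0.     0.    -0.003]
```

Call:
play_rows --pt "0 0.04 0.3 0 0 0 0.9" --pt "0 0.04 0.7 0 0 0 0.9" --pt "0 0.04 1.1 0 0 0 0.9" --pt "0 0.04 1.4 0 0 0 0.9" --pt "0 0.04 1.5 0 0 0 0.9"

```text
time_s: 11.05
eef_pos: [0.5142, 0.0302, 0.0807]
tcp_rot: [[-0.989, -0.147, 0.0], [-0.147, 0.989, 0.0], [-0.0, 0.0, -1.0]]
ft_force: [-3.3, 1.7, 11.3]
gripper_width: 0.0163
grasp_force: 50.9
```

Call:
play_rows --pt "0 0 0.05 0 0 0 0.9" --pt "0 0 0.05 0 0 0 0.9" --pt "0 0 0.05 0 0 0 0.3" --pt "0 0 0.05 0 0 0 0.3" --pt "0 0 0.05 0 0 0 0.3"

```text
time_s: 11.68
eef_pos: [0.5141, 0.0299, 0.0796]
tcp_rot: [[-0.989, -0.147, -0.0], [-0.147, 0.989, -0.0], [0.0, -0.0, -1.0]]
ft_force: [0.8, 0.4, -0.5]
gripper_width: 0.0599
grasp_force: 0.0
```

Call:
play_rows --pt "0 0 0 0 0 0 0.3" --pt "0 0 -3 0 0 0 0.3" --pt "0 0 -7 0 0 0 0.3" --pt "0 0 -11 0 0 0 0.3" --pt "0 0 -11 0 0 0 0.3"

```text
time_s: 12.3
eef_pos: [0.5153, 0.0297, 0.1924]
tcp_rot: [[-0.989, -0.147, 0.006], [-0.147, 0.989, -0.001], [-0.006, -0.002, -1.0]]
ft_force: [0.2, -0.0, 0.4]
gripper_width: 0.0598
grasp_force: 0.0
```

```bash
python3 chk.py s3 .014 .079
```

```text
t 12.3 pos [0.515 0.03  0.192] w 0.05978409682255212 F [ 0.205 -0.007  0.36 ] g 0.0
cm [ 0.174 -0.012 11.336] rot [-0.002  0.006 -0.001]
blue [(np.int32(236), array([266.992, 258.483]))] pred [array([282.294, 253.859]), array([267.202, 259.259])] 10mm up [266.615 255.953]
red [(np.int32(263), array([310.92 , 241.513]))] pred [array([340.357, 233.09 ]), array([311.786, 243.308])] 10mm up [311.64  239.927]
```

View pics/s3c.png

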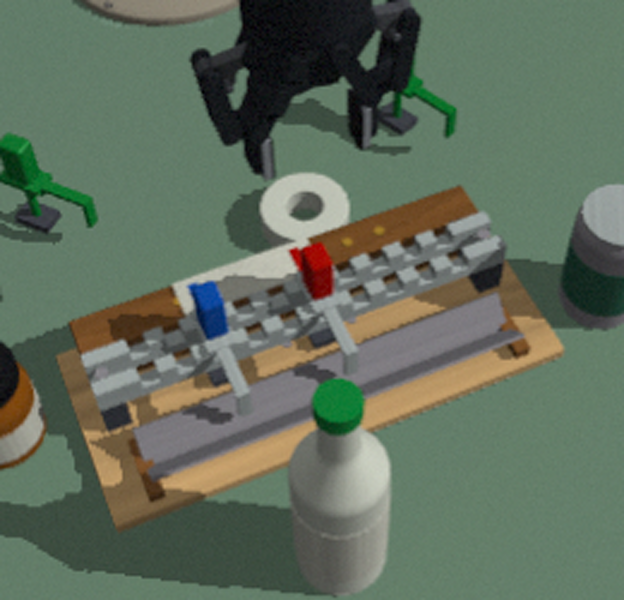

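Both stops stand in their notches. Red, at crop (316,272), covers part of its bar, which explains its merged blob. It touched down at the same tool height (0.0807) at which it was gripped, so it is home. I'll check the knob's lower edge, then hand in.

```bash
python3 - <<'E'
from h import *
f=lambda n,c:blobs(cv2.imread(f'pics/{n}.png')[:,:,::-1],c,(180,130,440,380))[0][2]
q=[.51635,.0154,np.radians(8.5),0]
a,b=f('scene0','red'),f('s3','red'); e=hullc('scene',q,0,.014)-hullc('scene',q,0,.07)
d=(np.sort(b[:,1])[-60:].mean()-np.sort(a[:,1])[-60:].mean(), np.sort(b[:,0])[-60:].mean()-np.sort(a[:,0])[-60:].mean())
print('row,col shift',d,'expected',e[::-1])
if abs(d[0]-e[1])<.6 and abs(d[1]-e[0])<1: print(r.hand_in())
E
```

```text
row,col shift (np.float64(9.98333333333332), np.float64(-28.616666666666674)) expected [ 10.21793093 -28.57038134]
the job is handed in; nothing more can be done
None
```

The blue stop now sits in the third notch (y = -70 mm) and the red stop in the sixth (y = 14 mm), each in line with its own bar; I handed the job in at about 12 s, and my last camera check showed both fully down and upright.

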